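# Slide a test cartridge along the rail into the reader's corner pocket

## Task

Push the oblong test cartridge across the grey loading deck until its long side lies flush against the aluminium rail, then slide it along the rail, keeping it against the rail, into the corner pocket until it is fully home against the end stop. Only push it with the fingers, never lift or tip it, and leave the round disc, the square blank, the bottle and the jar where they are.

Things in the scene. Friction and masses are not known exactly. Their poses are not given: they have to be found in the camera images.
- cartridge: The part to push: loose flat oblong block of white plastic, 34 mm (x) by 50 mm (y) by 16 mm high, about 40 g, with a black round well and a grey window on top. Origin at the centre of its underside, z up. It lies flat on the deck, away from the rail, in a row with the disc and the blank in any order; its y axis starts within 0.4 rad of the rail's direction.
- deck: Fixed grey loading deck, a plate on the table, from x = -85 to +115 mm and y = -210 to +210 mm of its origin; its top is 8 mm above the origin. x points towards the rail, y along the rail towards the end stop, z up. The aluminium rail runs along the whole far edge: its face (looking to -x) is at x = +95 mm; it is 20 mm wide and stands 16 mm above the deck's top.
- pocket: Fixed corner pocket on the deck. Origin at the corner of the rail's face and the end stop's face, on the deck's top; axes parallel to the deck's. End stop: aluminium bar, y = 0 to 14 mm, x = -55 to 0, 16 mm high, and behind it a white sensor block 30 mm high to y = 44 mm. The pocket opens towards -y and is 37 mm wide, 28 mm deep: the cartridge goes in with its 50 mm side along the rail.
- pocket_mouth (a point): Mid of the pocket's mouth, on the deck's top, 28 mm from the end stop and 18.5 mm from the rail's face; axes as the pocket's. The pocket's outer side is an aluminium lip 10 mm high and 8 mm thick, parallel to the rail, its inner face 18.5 mm from here (-x). A guide about 15 mm long, as high, flares outwards from the lip's front end, to 13 mm before the mouth.
- pocket_home (a point): Where the centre of the cartridge's underside lies when it is home, on the deck's top: 17 mm from the rail's face, 25 mm from the end stop. The cartridge then stands 22 mm out of the mouth.
- disc: Bystander on the deck: loose round white disc, 36 mm across, 16 mm high. Origin at the centre of its underside.
- blank: Bystander on the deck: loose square white block, 28 by 28 by 16 mm. Origin at the centre of its underside.
- bottle: Bystander on the table to the robot's right: amber bottle 52 mm across, 110 mm high. Origin at the centre of its underside.
- jar: Bystander on the table to the robot's left: clear jar 56 mm across, 60 mm high. Origin at the centre of its underside.
Mind the look-alikes: they are no part of the job. What is shaped like the cartridge but blue is not meant.

How it is judged:
By the outcome, as a careful person would: the job done as asked, in the order asked, and still so for the second after the job is handed in, with the robot touching nothing.
It also fails if it takes over 54 s, if anything falls off the work surface, if the arm or the gripper's body presses on something with over 40 N, if the wrist force passes 120 N, or if a joint passes its speed limit or range.

## Robot

A 6-joint arm with a two-finger parallel gripper is mounted at the origin on the work surface. World frame = base frame: x ahead of the robot, y to its left, z up, the work surface at z = 0. Lengths are in m, angles in degrees, forces in N, time in s.
With the tool pointing down it reaches from about 0.4 to 0.825 m from the base axis. Payload 7 kg.
Tool frame: the origin (TCP) lies at the very end of the fingers, on their centre line; the grasp point (between the pads) lies 19 mm behind it (ctrl.grip_point_offset is the distance from the TCP to the grasp point, in m); x points along the fingers, z is the direction in which the jaws open and shut, and the axes are right-handed (so a half turn about x gives the same grasp; the last joint's range is limited). The gripper opens to 88 mm and grips with 3 to 60 N. Pads are 19 mm wide; open, the fingers measure 130 mm over their backs; the gripper's body (78 mm by 193 mm) begins 47 mm behind the grasp point.
Start: joints at [-48.409, 20.546, 0.682, 0, -70.136, -16.507], TCP at [0.286, -0.611, 0.227] pointing down, gripper open.
Joint ranges: [-176.03, 176.03], [-82.01, 121.73], [-58.28, 71.71], [-173.87, 95.51], [-174.79, -0.11], [-173.66, 173.66]. Speed limits (degrees/s): [136.94, 136.94, 172.46, 180, 180, 180].

## Interface

Orientations are given as [roll, pitch, yaw] about the fixed x, y, z axes, in that order (R = Rz(yaw) Ry(pitch) Rx(roll)).
In Python, from plant import get_obs, snapshot, calibration, close_job, ctrl gives the robot as it stands.
- The arm moves only by the tool move_arm, never from a script. Its argument "commands" is a list that holds one entry, the list of rows, each a list of 4 numbers: the shift along the tool's x, y, z in cm, then the turn about the tool's x in rad. In form: [[[dx, dy, dz, spin], ...]]. A call has 1 to 8 rows; each row shifts and turns the commanded pose from where the row before left it, along the tool's axes as they then stand; what a row does not reach is not made up. A row lasts 1/10 s, in which the tool goes at most 50 mm and 8.59 degrees, less where a joint would pass 70% of its speed; a pose out of reach is approached as far as the arm can. A call with a gripper value outside its range is refused whole. "jaw" is the finger opening in cm, from 0 to 8.76, set as the call begins (left out, the last holds). The fingers move at their own pace and stop on an object; the grip force is fixed at half the most. Time passes only in rows, so rows that do not move let the fingers close. It gives the time, the measured TCP pose, the force and the opening at its end, in the units of the state.
- get_obs(): the state, without advancing time (a new reading comes with each control period).
- snapshot(name): name is "scene" or "top"; returns (picture, depth): 420x560x3 uint8, red, green, blue; 420x560 float32, m along the optical axis (not along the pixel's ray), 0 where there is no reading.
- calibration(name): a dict with "mtx" (3x3 intrinsics, pixels), "k1" (the pictures are not rectified: a ray, as slopes to the right and down, at radius r is drawn at 1 + k1 r^2 times it, then the intrinsics apply), "T" (4x4, takes a point from camera to world coordinates). Camera axes: x right, y up, looking along -z (the intrinsics and any distortion apply to the point x, -y, -z); pixel columns grow to the right and rows downward; lengths in m; the calibration is good to about 2 mm. A picture is of the moment at which its call begins. calibration takes no time and is no camera call.
- close_job(): hands the job in, once; it reports no verdict.
The state is a dict: "clock": time; "joint_pos": joint angles; "qvel": joint speeds; "tau": joint torques, N m; "tool_pos": TCP position; "orientation": TCP orientation; "force": force on the tool from outside, world axes, zero at the start; "moment": the same for the moment, N m; "opening": finger opening in m.
Only numpy, scipy, OpenCV 4.12 (cv2) and the standard library are available. Lean on these libraries where they do the work, as an engineer would, in place of code of your own. Each camera call takes 0.05 s, during which the arm holds its last target. There are 200 camera calls.

## Working session

There is one attempt and no reset: what is moved stays moved. The work goes in short steps, Python scripts to look and compute and a tool call to move; the robot and the scene stay as the last step left them, time stands still between calls to the robot, and variables do not carry over. Pictures are saved under pics/ and viewed, about 8 in all and at most 12, crops included, and the job is handed in when it is done.

Besides the shell and the picture viewer there is one more tool, called after "Call:" by a JSON object that holds its "method" and its "body". move_arm: Moves the arm, as the interface text tells. Its arguments: {"type":"object","properties":{"commands":{"type":"array"},"jaw":{"type":"number"}},"required":["commands"]}

```bash
mkdir -p pics; cat > h.py <<'E'
import numpy as np, cv2
from plant import get_obs, snapshot, calibration, close_job, ctrl
def ray(cal,uv):
    K=np.array(cal["mtx"]);uv=np.atleast_2d(np.array(uv,float))
    d=cv2.undistortPoints(uv[:,None],K,np.array([cal["k1"],0,0,0.]))[:,0]
    T=np.array(cal["T"]);v=np.c_[d[:,0],-d[:,1],-np.ones(len(d))]
    return T[:3,3],v@T[:3,:3].T
def onplane(cal,uv,z):
    o,v=ray(cal,uv);return o+v*((z-o[2])/v[:,2])[:,None]
def project(cal,P):
    T=np.array(cal["T"]);p=(np.atleast_2d(P)-T[:3,3])@T[:3,:3]
    p=np.c_[p[:,0],-p[:,1],-p[:,2]]
    return cv2.projectPoints(p[:,None],np.zeros(3),np.zeros(3),np.array(cal["mtx"]),np.array([cal["k1"],0,0,0.]))[0][:,0]
E
python3 - <<'E'
from h import *
for n in("scene","top"):
    p,d=snapshot(n);cv2.imwrite(f"pics/{n}0.png",p[...,::-1]);np.savez(f"{n}0.npz",p=p,d=d)
    c=calibration(n);print(n,np.round(c["mtx"],1).tolist(),c["k1"],np.round(c["T"],3).tolist())
print(get_obs())
E
```

```text
scene [[467.5, 0.0, 285.0], [0.0, 467.5, 211.1], [0.0, 0.0, 1.0]] -0.055763393922595675 [[0.514, -0.51, 0.69, 1.351], [0.858, 0.323, -0.4, -0.525], [-0.019, 0.797, 0.604, 0.757], [0.0, 0.0, 0.0, 1.0]]
top [[511.5, 0.0, 282.4], [0.0, 511.5, 212.6], [0.0, 0.0, 1.0]] 0.04869560435388238 [[0.014, 0.994, -0.111, 0.425], [-1.0, 0.015, 0.011, -0.012], [0.013, 0.111, 0.994, 1.153], [0.0, 0.0, 0.0, 1.0]]
{'clock': 0.1, 'joint_pos': array([-4.84091647e+01,  2.05870290e+01,  6.37508485e-01, -1.63460600e-02,
       -7.01352092e+01, -1.65073482e+01]), 'qvel': array([ 0.07540261, -0.12729236,  0.14197305,  0.02976563,  0.02345023,
       -0.0748938 ]), 'tau': array([-1.84001154e-03, -5.84163451e+01,  2.93751776e+01,  7.01568916e+00,
        1.01063331e-02, -7.31916884e-05]), 'tool_pos': array([ 0.2859406 , -0.61095319,  0.22571265]), 'orientation': array([  6.22891094,  89.91388762, 121.30683225]), 'force': array([ 0.31071986,  0.13750107, -0.3303937 ]), 'moment': array([ 0.02656787,  0.01408755, -0.06799202]), 'opening': 0.08783853425755245}
```

View pics/top0.png

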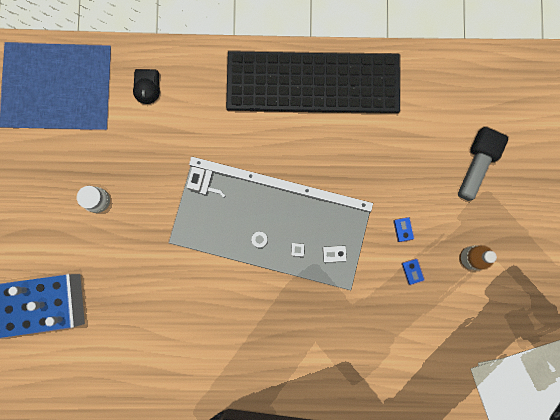

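View pics/scene0.png

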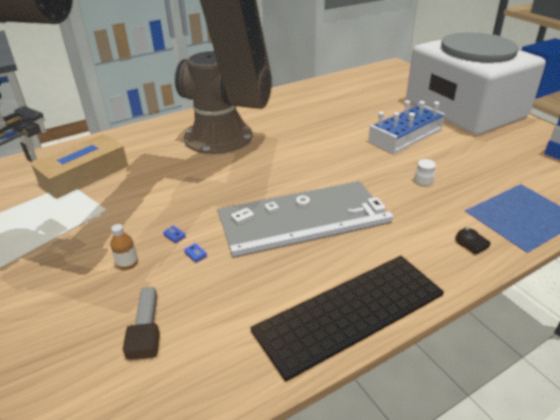

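Top view: the cartridge (black well) is at about (335,254), blank (298,250), disc (259,240). The rail runs from (190,160) to (372,208) and the pocket is at its left end, near (203,182). Next I'll measure with an enlarged crop.

```bash
python3 - <<'E'
from h import *
p=np.load("top0.npz")["p"];c=calibration("top")
cv2.imwrite("pics/crop0.png",cv2.resize(p[145:297,165:380,::-1],None,fx=3.6,fy=3.6,interpolation=cv2.INTER_CUBIC))
hsv=cv2.cvtColor(p,cv2.COLOR_RGB2HSV)
roi=np.zeros(p.shape[:2],np.uint8);roi[145:297,165:380]=1
m=((hsv[...,2]>200)&(hsv[...,1]<30)&(roi>0)).astype(np.uint8)
cs,_=cv2.findContours(m,cv2.RETR_EXTERNAL,cv2.CHAIN_APPROX_NONE)
for k in cs:
    if cv2.contourArea(k)<60: continue
    w=onplane(c,k[:,0]+0.0,0.024)[:,:2]*1000
    r=cv2.minAreaRect(w.astype(np.float32));print(cv2.boundingRect(k),np.round(r[0],1),np.round(r[1],1),round(r[2],1))
m=((hsv[...,1]<40)&(roi>0)).astype(np.uint8)
m=cv2.morphologyEx(m,cv2.MORPH_OPEN,np.ones((3,3)))
k=max(cv2.findContours(m,cv2.RETR_EXTERNAL,cv2.CHAIN_APPROX_NONE)[0],key=cv2.contourArea)
r=cv2.minAreaRect(onplane(c,k[:,0],0.008)[:,:2].astype(np.float32)*1000);print("deck",r,cv2.boxPoints(r))
E
```

```text
(324, 246, 22, 16) [ 462.2 -140.8] [32.9 46.6] 0.9
(292, 243, 12, 13) [470.9 -59.3] [26.4 24.3] 0.7
(252, 232, 15, 15) [491.7  26. ] [30.9 30.9] 0.8
(187, 167, 17, 23) [625.5 171. ] [27.3 47.7] 76.2
(189, 157, 184, 54) [589.9 -13.4] [418.2  73.7] 76.3
deck ((530.6683349609375, 1.6761474609375), (424.5171203613281, 202.55059814453125), 76.30231475830078) [[ 382.01083 -180.56363]
 [ 578.80066 -228.52737]
 [ 679.3258   183.91592]
 [ 482.536    231.87967]]
```

View pics/crop0.png

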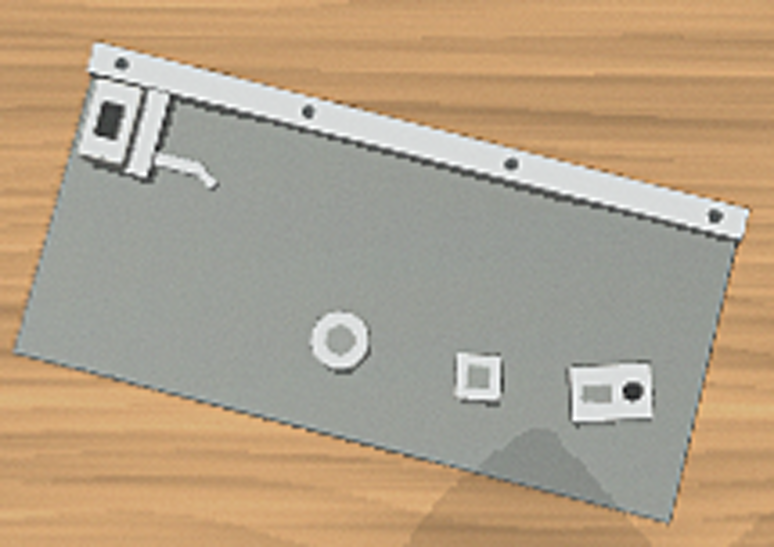

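```bash
cat >> h.py <<'E'
from scipy.spatial.transform import Rotation as Ro
def frame():
    o=get_obs();return np.array(o["tool_pos"])*1000,Ro.from_euler("xyz",o["orientation"],degrees=True).as_matrix(),o
E
python3 - <<'E'
from h import *
p=np.load("top0.npz")["p"];c=calibration("top")
V=cv2.cvtColor(p,cv2.COLOR_RGB2GRAY).astype(float)
# rail-face: subpixel crossing bright->dark (top inner edge), and wood/deck near edge
e=[]
for u in range(225,366):
    v0=160+ (u-190)*48/182.; col=V[:,u]; a=int(v0)+3
    for v in range(a,a+14):
        if col[v]>=175>col[v+1]: e.append((u,v+(col[v]-175)/(col[v]-col[v+1])));break
w=onplane(c,np.array(e),0.024)[:,:2]*1000
l=cv2.fitLine(w.astype(np.float32),cv2.DIST_HUBER,0,.01,.01).ravel();l[:2]*=np.sign(l[1])
ey=np.array(l[:2]);ex=np.array([ey[1],-ey[0]]);P=l[2:]
print("rail ang",np.degrees(np.arctan2(ey[1],ey[0])),"resid",np.std((w-P)@ex))
# end stop: deck origin y from corners of rail ends at deck box
box=np.array([[382,-180.56],[482.5,231.9]]);cy=((box.mean(0))@ey)
print("near edge x rel rail face",(box-P)@ex,"(expect -180); y ends",(box-box.mean(0))@ey)
# deck frame origin
O=P+ex*(-95)+ey*(cy-P@ey);print("deck origin",O)
np.savez("deck.npz",O=O,ex=ex,ey=ey)
D=lambda q:np.round([(np.array(q)-O)@ex,(np.array(q)-O)@ey],1)
print("cart",D([462.2,-140.8]),"blank",D([470.9,-59.3]),"disc",D([491.7,26]),"sensor/stop",D([625.5,171]))
t,R,o=frame();print("tcp",t.round(1),D(t[:2]));print(R.round(3))
print("spin cand: z ang",np.degrees(np.arctan2(R[1,2],R[0,2])))
E
```

```text
rail ang 76.29746 resid 0.3753173500288053
near edge x rel rail face [-180.34097136 -180.40530487] (expect -180); y ends [-212.26369259  212.26369259]
deck origin [515.19330056   5.44671737]
cart [ -16.8 -154.6] blank [-27.7 -73.4] disc [-27.7  14.4] sensor/stop [ 68. 187.]
tcp [ 285.9 -611.   225.7] [ -76.7 -653.2]
[[-0.001 -0.906 -0.424]
 [ 0.001 -0.424  0.906]
 [-1.     0.     0.001]]
spin cand: z ang 115.07791432916537
```

Call:
{"method": "move_arm", "body": {"commands": [[[0, 0, 0, 0.14], [0, 0, 0, 0.14], [0, 0, 0, 0.14], [0, 0, 0, 0.14], [0, 0, 0, 0.117], [0, 0, 4, 0], [0, 0, 4, 0], [0, 0, 4, 0]]], "jaw": 0}}

```text
clock: 0.9
tool_pos: [0.3143, -0.4934, 0.2257]
orientation: [57.0, 89.9, 133.2]
force: [0.7, 0.1, 0.9]
opening: 0.0293
```

Call:
{"method": "move_arm", "body": {"commands": [[[0, -0.3, 5, 0], [0, -0.3, 5, 0], [0, -0.3, 5, 0], [0, -0.3, 5, 0], [0, -0.3, 5, 0], [0, -0.3, 5, 0], [0, 0, 5, 0], [0, 0, 3, 0]]]}}

```text
clock: 1.7
tool_pos: [0.4221, -0.1276, 0.2266]
orientation: [-36.9, 90.0, 39.5]
force: [0.9, 0.4, -1.1]
opening: 0.0007
```

```bash
cat >> h.py <<'E'
def st():
    d=np.load("deck.npz");t,R,o=frame();q=t[:2]-d["O"]
    z=np.degrees(np.arctan2(R[1,2],R[0,2])-np.arctan2(d["ey"][1],d["ey"][0]))
    f=np.array(o["force"])[:2]
    print("t",round(o["clock"],2),"deck xy",(q@d["ex"]).round(1),(q@d["ey"]).round(1),"z",t[2].round(1),"yaw err",z.round(2),"down",R[:,0].round(3),"F xy",(f@d["ex"]).round(1),(f@d["ey"]).round(1),"open",o["opening"])
E
python3 -c "from h import *;st()"
```

```text
t 1.7 deck xy -58.9 -151.4 z 226.6 yaw err 0.09 down [ 0.001  0.    -1.   ] F xy 0.8 0.6 open 0.0007453047642875855
```

Call:
{"method": "move_arm", "body": {"commands": [[[5, 0, 0, 0], [5, 0, 0, 0], [5, 0, 0, 0], [4, 0, 0, 0], [1.5, 0, 0, 0], [0.8, 0, 0, 0], [0, 0, 0, 0]]]}}

```text
clock: 2.4
tool_pos: [0.4214, -0.1304, 0.0129]
orientation: [112.6, 89.9, -171.1]
force: [-0.2, -0.5, -0.6]
opening: 0.0006
```

```bash
python3 - <<'E'
from h import *
st()
a,_=snapshot("top");b,_=snapshot("scene")
A=cv2.resize(a[145:297,165:380],(560,396),interpolation=cv2.INTER_CUBIC);B=b[160:270,200:410];B=cv2.resize(B,(560,293),interpolation=cv2.INTER_CUBIC)
cv2.imwrite("pics/v1.png",cv2.resize(np.vstack([A,B]),None,fx=.85,fy=.85)[...,::-1])
E
```

```text
t 2.4 deck xy -58.9 -154.2 z 12.9 yaw err -0.0 down [-0.002 -0.    -1.   ] F xy -0.1 -0.5 open 0.0005960259247891817
```

View pics/v1.png

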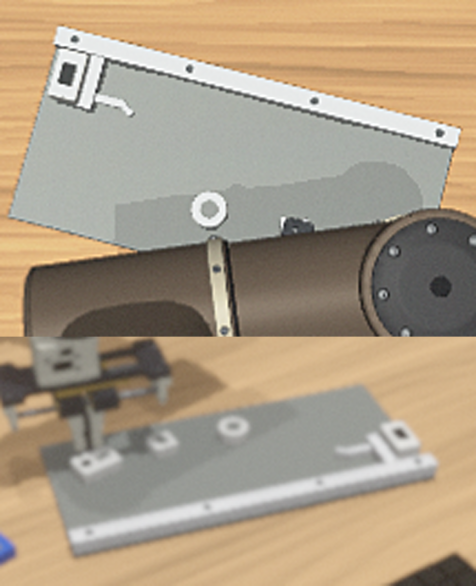

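The fingers are behind the cartridge (scene crop ~(95,440)) and clear of everything else. Now the push towards the rail.

Call:
{"method": "move_arm", "body": {"commands": [[[0, 0, 0.3, 0], [0, -0.5, 0, 0], [0, -0.7, 0, 0], [0, -0.7, 0, 0], [0, -0.7, 0, 0], [0, -0.7, 0, 0], [0, -0.7, 0, 0], [0, -0.7, 0, 0]]]}}

```text
clock: 3.3
tool_pos: [0.4688, -0.1388, 0.0134]
orientation: [109.1, 90.0, -174.6]
force: [-0.3, -0.0, -1.0]
opening: 0.0005
```

Call:
{"method": "move_arm", "body": {"commands": [[[0, -0.7, 0, 0], [0, -0.7, 0, 0], [0, -0.7, 0, 0], [0, -0.7, 0, 0], [0, -0.7, 0, 0], [0, -0.5, 0, 0], [0, -0.3, 0, 0], [0, 0, 0, 0]]]}}

```text
clock: 4.1
tool_pos: [0.5104, -0.1488, 0.0135]
orientation: [-91.1, 90.0, -14.8]
force: [-0.1, -0.1, -0.2]
opening: 0.0004
```

```bash
python3 - <<'E'
from h import *
st()
a,_=snapshot("top");b,_=snapshot("scene")
A=cv2.resize(a[145:297,165:380],(560,396),interpolation=cv2.INTER_CUBIC);B=b[160:270,200:410];B=cv2.resize(B,(560,293),interpolation=cv2.INTER_CUBIC)
cv2.imwrite("pics/v2.png",cv2.resize(np.vstack([A,B]),None,fx=.85,fy=.85)[...,::-1])
E
```

```text
t 4.1 deck xy 31.9 -151.0 z 13.5 yaw err -0.01 down [ 0. -0. -1.] F xy -0.1 -0.1 open 0.00044821153449354904
```

View pics/v2.png

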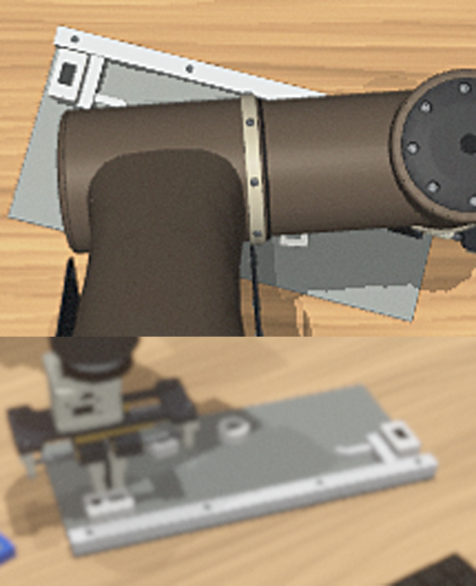

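The cartridge now looks parallel to the rail, about 20 mm short of it (scene crop ~(108,500)). I'll continue gently until the force shows contact.

Call:
{"method": "move_arm", "body": {"commands": [[[0, -0.4, 0, 0], [0, -0.4, 0, 0], [0, -0.4, 0, 0], [0, -0.3, 0, 0], [0, -0.2, 0, 0], [0, -0.1, 0, 0], [0, 0, 0, 0]]]}}

```text
clock: 4.9
tool_pos: [0.5276, -0.1531, 0.0135]
orientation: [96.7, 90.0, 173.0]
force: [0.3, -0.2, -0.4]
opening: 0.0002
```

Call:
{"method": "move_arm", "body": {"commands": [[[0, -0.1, 0, 0], [0, -0.05, 0, 0], [0, 0, 0, 0]]]}}

```text
clock: 5.2
tool_pos: [0.5286, -0.1533, 0.0135]
orientation: [98.8, 90.0, 175.1]
force: [-1.1, 1.2, 0.2]
opening: 0.0006
```

```bash
python3 -c "from h import *;st()"
```

```text
t 5.2 deck xy 50.7 -151.1 z 13.5 yaw err -0.01 down [-0.001  0.    -1.   ] F xy -1.3 0.9 open 0.0006279822580014374
```

Call:
{"method": "move_arm", "body": {"commands": [[[0, -0.05, 0, 0], [0, -0.05, 0, 0], [0, 0, 0, 0]]]}}

```text
clock: 5.5
tool_pos: [0.5287, -0.1534, 0.0133]
orientation: [96.6, 89.9, 172.9]
force: [-4.5, 2.2, 3.8]
opening: 0.0006
```

Call:
{"method": "move_arm", "body": {"commands": [[[0, -0.05, 0, 0], [0, -0.05, 0, 0], [0, 0, 0, 0]]]}}

```text
clock: 5.8
tool_pos: [0.5286, -0.1535, 0.0131]
orientation: [97.0, 89.8, 173.2]
force: [-6.8, 4.4, 5.5]
opening: 0.0006
```

```bash
python3 - <<'E'
from h import *
st()
b,_=snapshot("scene")
cv2.imwrite("pics/v3.png",cv2.resize(b[185:270,205:330],None,fx=5,fy=5,interpolation=cv2.INTER_CUBIC)[...,::-1])
E
```

```text
t 5.8 deck xy 50.7 -151.3 z 13.1 yaw err -0.04 down [-0.004  0.    -1.   ] F xy -7.6 2.6 open 0.0005573663210854122
```

View pics/v3.png

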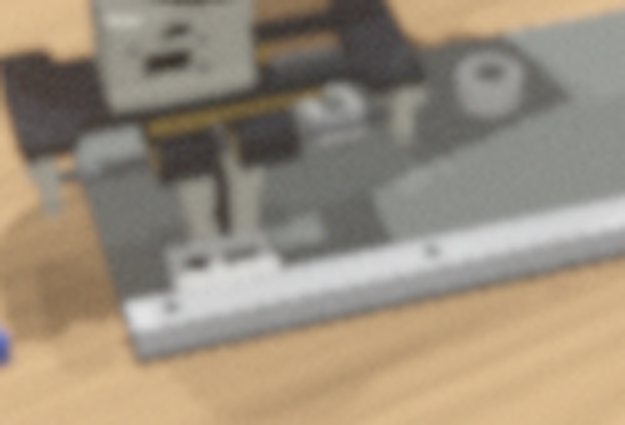

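Flush against the rail: contact force is 7.6 N at finger x = 50.7. I'll back off, rise, move behind the −y end and measure before going down.

Call:
{"method": "move_arm", "body": {"commands": [[[0, 0.3, 0, 0], [0, 0.7, 0, 0], [0, 0.5, 0, 0], [-2, 0, 0, 0], [-4, 0, 0, 0], [0, 0, -3, 0], [0, -0.5, -4, 0], [0, 0, 0, 0]]]}}

```text
clock: 6.65
tool_pos: [0.5041, -0.2222, 0.074]
orientation: [-95.4, 89.9, -19.2]
force: [-0.9, 1.4, -0.8]
opening: 0.0007
```

```bash
python3 - <<'E'
from h import *
st()
b,_=snapshot("scene");c=calibration("scene")
d=np.load("deck.npz")
def W(x,y,z): return np.r_[(d["O"]+x*d["ex"]+y*d["ey"])/1000,z/1000]
print(project(c,[W(77,-155,24),W(60,-180,24),W(60,-130,24),W(94,-180,24),W(94,-130,24)]).round(1))
a,_=snapshot("top")
B=cv2.resize(b[185:265,205:330],None,fx=4.8,fy=4.8,interpolation=cv2.INTER_CUBIC)
cv2.imwrite("pics/v4.png",B[...,::-1])
np.savez("s4.npz",a=a,b=b)
E
```

```text
t 6.65 deck xy 43.2 -223.8 z 74.0 yaw err -0.14 down [ 0.001 -0.    -1.   ] F xy -1.2 1.1 open 0.0006864912205304917
[[249.7 235.8]
 [238.1 233.6]
 [257.9 229.5]
 [241.2 242.3]
 [261.4 238. ]]
```

View pics/v4.png

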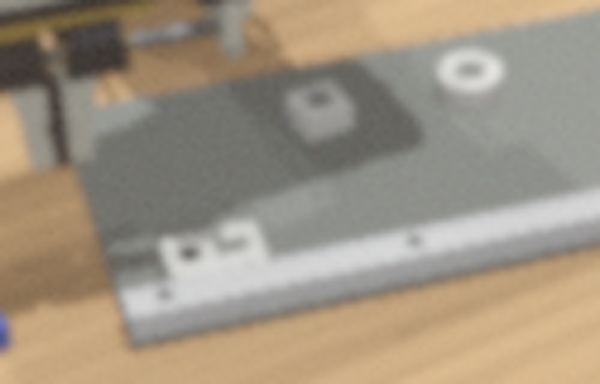

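Cartridge flush with the rail; its −y end is at (239,239) px, which is deck y ≈ −181. Descending behind it.

Call:
{"method": "move_arm", "body": {"commands": [[[0, -1.7, 0, 0], [0, -1.7, 0, 0], [3, 0, 0, 0], [2, 0, 0, 0], [1, 0, 0, 0], [0, 0, 0, 0]]]}}

```text
clock: 7.35
tool_pos: [0.5368, -0.2267, 0.0122]
orientation: [98.8, 89.8, 175.1]
force: [-0.5, -0.6, 0.6]
opening: 0.0003
```

```bash
python3 - <<'E'
from h import *
st()
d=np.load("deck.npz");c=calibration("top");D=lambda w:np.c_[(w[:,:2]*1000-d["O"])@d["ex"],(w[:,:2]*1000-d["O"])@d["ey"]]
V=cv2.cvtColor(np.load("top0.npz")["p"],cv2.COLOR_RGB2GRAY).astype(np.float32)
# rectified deck patch at z=24mm: rows y 120..215, cols x 35..95, 1 mm
for z,xs in((24,range(66,90,4)),(18,range(46,58,2))):
  ys=np.arange(110,175,1.)
  for x in xs:
    P=np.array([np.r_[(d["O"]+x*d["ex"]+y*d["ey"])/1000,z/1000] for y in ys])
    q=project(c,P).astype(np.float32)
    s=cv2.remap(V,q[:,0].copy()[:,None],q[:,1].copy()[:,None],cv2.INTER_LINEAR).ravel()
    print(z,x,s[::3].astype(int))
E
```

```text
t 7.35 deck xy 76.0 -220.4 z 12.2 yaw err 0.04 down [-0.003  0.    -1.   ] F xy -0.4 -0.7 open 0.0002951979675043973
24 66 [157 153 158 157 156 156 158 157 159 156 156 154 158 163  97 114 223 218
 221 197  91 185]
24 70 [156 156 155 158 156 157 158 156 156 156 156 155 159 149  86 116 221 219
 221 226 103 166]
24 74 [156 155 156 155 157 156 156 157 156 156 157 158 158 152  83 109 224 217
 220 201  88 185]
24 78 [157 157 156 156 155 155 157 155 155 158 156 155 157 148  84 124 223 220
 220 223  96 170]
24 82 [155 155 157 157 158 155 156 154 157 156 154 156 157 164 101 125 223 218
 221 204  99 179]
24 86 [158 157 159 158 157 157 158 157 157 159 159 158 157 144  83  98 222 220
 220 216  99 173]
18 46 [157 112 193 220 163 157 151 152 152 155 153 152 155 159 101  88 201 220
 219 227 131 103]
18 48 [159 127 223 227 209 176 144 123 131 162 127 127 153 138 110  95 213 221
 217 219 125 127]
18 50 [158 151 186 213 225 200 168 169 191 196 177 196 176 180 203 124 217 220
 217 225 134 141]
18 52 [156 155 158 144 201 219 226 227 220 224 227 222 227 228 228 162 209 220
 218 228 136 123]
18 54 [156 155 154 152 146 214 222 222 222 223 222 222 222 222 226 162 193 219
 218 221 121  95]
18 56 [157 156 156 154 138 177 211 218 212 211 217 212 209 218 209 154 204 219
 217 211 122 124]
```

The end-stop face is at deck y ≈ 156.5, so the tool should finish near y ≈ 85. Starting the slide along the rail.

Call:
{"method": "move_arm", "body": {"commands": [[[0, -0.1, 0.5, 0], [0, 0, 0.6, 0], [0, 0, 0.6, 0], [0, 0, 0.8, 0], [0, 0, 0.8, 0], [0, 0, 0.8, 0], [0, 0, 0.8, 0], [0, 0, 0.8, 0]]]}}

```text
clock: 8.15
tool_pos: [0.5523, -0.1717, 0.0136]
orientation: [-175.7, 90.0, -99.4]
force: [0.0, 0.4, 0.1]
opening: 0.0003
```

```bash
python3 -c "from h import *;st()"
```

```text
t 8.15 deck xy 78.0 -163.3 z 13.6 yaw err 0.01 down [-0. -0. -1.] F xy -0.1 0.4 open 0.00027264916978688813
```

Call:
{"method": "move_arm", "body": {"commands": [[[0, 0, 0.8, 0], [0, 0, 0.8, 0], [0, 0, 0.8, 0], [0, 0, 0.8, 0], [0, 0, 0.8, 0], [0, 0, 0.8, 0], [0, 0, 0.8, 0], [0, 0, 0.8, 0]]]}}

```text
clock: 8.95
tool_pos: [0.5675, -0.1096, 0.0136]
orientation: [-57.6, 90.0, 18.7]
force: [-0.1, 0.3, -0.4]
opening: 0.0005
```

Call:
{"method": "move_arm", "body": {"commands": [[[0, 0, 0.8, 0], [0, 0, 0.8, 0], [0, 0, 0.8, 0], [0, 0, 0.8, 0], [0, 0, 0.6, 0], [0, 0, 0.4, 0], [0, 0, 0.2, 0], [0, 0, 0, 0]]]}}

```text
clock: 9.75
tool_pos: [0.5778, -0.0673, 0.0136]
orientation: [-41.7, 90.0, 34.6]
force: [0.1, 0.3, -0.2]
opening: 0.0007
```

```bash
python3 - <<'E'
from h import *
st()
b,_=snapshot("scene")
cv2.imwrite("pics/v5.png",cv2.resize(b[180:260,240:400],None,fx=4.5,fy=4.5,interpolation=cv2.INTER_CUBIC)[...,::-1])
E
```

```text
t 9.75 deck xy 78.1 -55.8 z 13.6 yaw err 0.01 down [ 0.  0. -1.] F xy -0.0 0.3 open 0.0006562538986350113
```

View pics/v5.png

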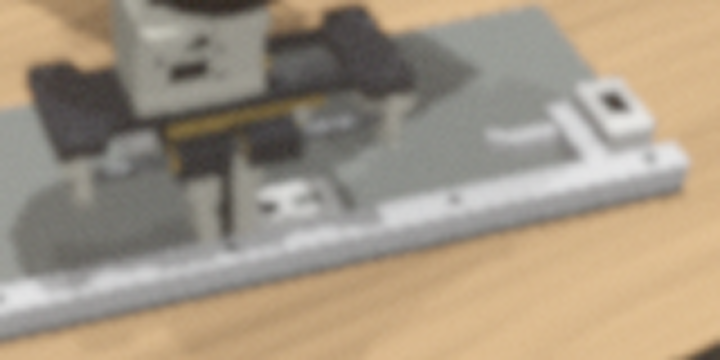

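In the crop the cartridge is at about (290,200) and there may be a small gap to the rail. I'll measure it against the expected corners.

```bash
python3 - <<'E'
from h import *
d=np.load("deck.npz");c=calibration("scene")
W=lambda x,y,z=24: np.r_[(d["O"]+x*d["ex"]+y*d["ey"])/1000,z/1000]
b,_=snapshot("scene")
# warp deck plane z=24mm into a 4 px/mm metric patch: x 30..120 (down), y -90..40 (right)
S=5;xs=np.arange(30,120,1/S);ys=np.arange(-90,50,1/S)
X,Y=np.meshgrid(xs,ys,indexing="ij")
q=project(c,np.array([W(x,y) for x,y in zip(X.ravel(),Y.ravel())])).astype(np.float32).reshape(X.shape+(2,))
r=cv2.remap(b,q[...,0].copy(),q[...,1].copy(),cv2.INTER_CUBIC)
for x in range(30,120,10): cv2.putText(r,str(x),(0,(x-30)*S+4),0,.4,(255,0,0));cv2.line(r,(25,(x-30)*S),(35,(x-30)*S),(255,0,0))
for y in range(-80,50,10): cv2.putText(r,str(y),((y+90)*S-8,10),0,.4,(255,0,0));cv2.line(r,((y+90)*S,12),((y+90)*S,20),(255,0,0))
cv2.imwrite("pics/v6.png",r[...,::-1])
E
```

```text
(no output)
```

View pics/v6.png

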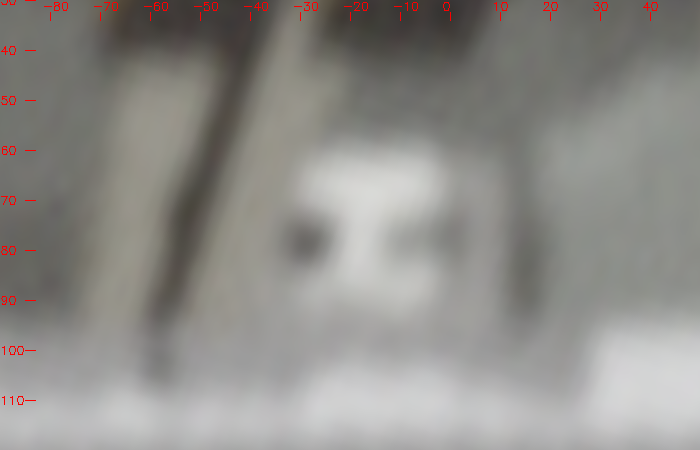

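The metric patch shows the cartridge at x 60–94 and y −35…14, so it is flush; the apparent gap was a shadow across the rail. Continuing.

Call:
{"method": "move_arm", "body": {"commands": [[[0, 0, 0.4, 0], [0, 0, 0.6, 0], [0, 0, 0.8, 0], [0, 0, 0.8, 0], [0, 0, 0.8, 0], [0, 0, 0.8, 0], [0, 0, 0.8, 0], [0, 0, 0.8, 0]]]}}

```text
clock: 10.65
tool_pos: [0.5917, -0.0103, 0.0136]
orientation: [157.1, 90.0, -126.6]
force: [-0.1, -0.0, 0.0]
opening: 0.0003
```

Call:
{"method": "move_arm", "body": {"commands": [[[0, 0, 0.8, 0], [0, 0, 0.8, 0], [0, 0, 0.8, 0], [0, 0, 0.6, 0], [0, 0, 0.6, 0], [0, 0, 0.4, 0], [0, 0, 0.2, 0], [0, 0, 0, 0]]]}}

```text
clock: 11.45
tool_pos: [0.6015, 0.0299, 0.0135]
orientation: [-23.1, 90.0, 53.2]
force: [-0.9, -0.0, 0.2]
opening: 0.0007
```

```bash
python3 -c "from h import *;st()"
```

```text
t 11.45 deck xy 78.1 44.2 z 13.5 yaw err 0.01 down [ 0.  0. -1.] F xy -0.8 -0.2 open 0.000679192016477474
```

Call:
{"method": "move_arm", "body": {"commands": [[[0, 0, 0.4, 0], [0, 0, 0.5, 0], [0, 0, 0.5, 0], [0, 0, 0.5, 0], [0, 0, 0.5, 0], [0, 0, 0.4, 0], [0, 0, 0.2, 0], [0, 0, 0, 0]]]}}

```text
clock: 12.25
tool_pos: [0.6086, 0.0592, 0.0135]
orientation: [-42.4, 90.0, 33.9]
force: [0.2, -0.5, 0.5]
opening: 0.0
```

Call:
{"method": "move_arm", "body": {"commands": [[[0, 0, 0.2, 0], [0, 0, 0.2, 0], [0, 0, 0.1, 0], [0, 0, 0.1, 0], [0, 0, 0, 0]]]}}

```text
clock: 12.75
tool_pos: [0.61, 0.0647, 0.0136]
orientation: [-57.3, 90.0, 19.0]
force: [0.1, -0.3, -0.2]
opening: 0.0003
```

```bash
python3 -c "from h import *;st()"
```

```text
t 12.75 deck xy 78.1 80.1 z 13.6 yaw err 0.0 down [ 0.  0. -1.] F xy 0.2 -0.3 open 0.0003437465344789306
```

Call:
{"method": "move_arm", "body": {"commands": [[[0, 0, 0.1, 0], [0, 0, 0.1, 0], [0, 0, 0.1, 0], [0, 0, 0, 0]]]}}

```text
clock: 13.15
tool_pos: [0.6108, 0.0677, 0.0136]
orientation: [-80.9, 90.0, -4.6]
force: [-0.7, -0.2, -0.1]
opening: 0.0004
```

Call:
{"method": "move_arm", "body": {"commands": [[[0, 0, 0.1, 0], [0, 0, 0.05, 0], [0, 0, 0, 0]]]}}

```text
clock: 13.45
tool_pos: [0.6111, 0.0691, 0.0136]
orientation: [-39.2, 90.0, 37.1]
force: [0.6, 0.0, 0.0]
opening: 0.0002
```

Call:
{"method": "move_arm", "body": {"commands": [[[0, 0, 0.05, 0], [0, 0, 0.05, 0], [0, 0, 0, 0]]]}}

```text
clock: 13.75
tool_pos: [0.6113, 0.0701, 0.0136]
orientation: [-32.8, 90.0, 43.5]
force: [0.0, -0.3, -0.2]
opening: 0.0004
```

```bash
python3 -c "from h import *;st()"
```

```text
t 13.75 deck xy 78.1 85.5 z 13.6 yaw err -0.0 down [ 0.  0. -1.] F xy 0.1 -0.3 open 0.00044593824201075367
```

Not in contact yet; a little more, in small steps.

Call:
{"method": "move_arm", "body": {"commands": [[[0, 0, 0.1, 0], [0, 0, 0.05, 0], [0, 0, 0, 0]]]}}

```text
clock: 14.05
tool_pos: [0.6117, 0.0715, 0.0136]
orientation: [-46.8, 90.0, 29.5]
force: [0.1, -0.2, -0.9]
opening: 0.0002
```

Call:
{"method": "move_arm", "body": {"commands": [[[0, 0, 0.1, 0], [0, 0, 0.05, 0], [0, 0, 0, 0]]]}}

```text
clock: 14.35
tool_pos: [0.612, 0.073, 0.0136]
orientation: [-45.7, 90.0, 30.6]
force: [0.3, -1.1, -0.2]
opening: 0.0006
```

```bash
python3 -c "from h import *;st()"
```

```text
t 14.35 deck xy 78.1 88.6 z 13.6 yaw err 0.0 down [ 0.  0. -1.] F xy 0.6 -1.0 open 0.0006239427279227437
```

```bash
cat >> h.py <<'E'
def patch(cam,name,x0,x1,y0,y1,z=24,S=6):
    d=np.load("deck.npz");c=calibration(cam);b,_=snapshot(cam)
    X,Y=np.meshgrid(np.arange(x0,x1,1/S),np.arange(y0,y1,1/S),indexing="ij")
    P=(d["O"]+X.reshape(-1,1)*d["ex"]+Y.reshape(-1,1)*d["ey"])/1000
    q=project(c,np.c_[P,np.full(len(P),z/1000)]).astype(np.float32).reshape(X.shape+(2,))
    r=cv2.remap(b,q[...,0].copy(),q[...,1].copy(),cv2.INTER_CUBIC)
    for x in range(x0,x1,10): cv2.putText(r,str(x),(0,(x-x0)*S+4),0,.4,(255,0,0));cv2.line(r,(25,(x-x0)*S),(35,(x-x0)*S),(255,0,0))
    for y in range(y0,y1,10): cv2.putText(r,str(y),((y-y0)*S-8,10),0,.4,(255,0,0));cv2.line(r,((y-y0)*S,12),((y-y0)*S,20),(255,0,0))
    cv2.imwrite(f"pics/{name}.png",r[...,::-1])
E
python3 -c "from h import *;patch('scene','v7',30,120,80,200)"
```

```text
(no output)
```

View pics/v7.png

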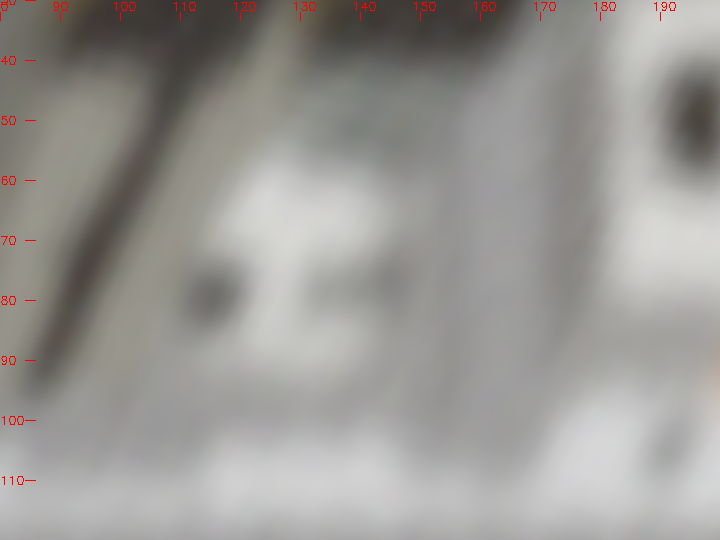

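The patch is blurry, but the well at y ≈ 115 puts the front at about 153, within a few mm of the stop. I'll push until there is clear resistance.

Call:
{"method": "move_arm", "body": {"commands": [[[0, 0, 0.05, 0], [0, 0, 0.05, 0], [0, 0, 0, 0]]]}}

```text
clock: 14.7
tool_pos: [0.6123, 0.0739, 0.0135]
orientation: [63.8, 90.0, 140.1]
force: [0.9, 0.2, 0.4]
opening: 0.0003
```

Call:
{"method": "move_arm", "body": {"commands": [[[0, 0, 0.05, 0], [0, 0, 0.05, 0], [0, 0, 0, 0]]]}}

```text
clock: 15.0
tool_pos: [0.6125, 0.075, 0.0136]
orientation: [43.4, 90.0, 119.7]
force: [-0.2, 0.3, -0.5]
opening: 0.0001
```

```bash
python3 -c "from h import *;st()"
```

```text
t 15.0 deck xy 78.1 90.6 z 13.6 yaw err 0.0 down [-0.  0. -1.] F xy -0.2 0.3 open 0.00010969733314816895
```

Call:
{"method": "move_arm", "body": {"commands": [[[0, 0, 0.05, 0], [0, 0, 0.05, 0], [0, 0, 0, 0]]]}}

```text
clock: 15.3
tool_pos: [0.6126, 0.0757, 0.0136]
orientation: [154.2, 90.0, -129.6]
force: [-0.0, -1.0, 0.3]
opening: 0.0004
```

Call:
{"method": "move_arm", "body": {"commands": [[[0, 0, 0.05, 0], [0, 0, 0.05, 0], [0, 0, 0, 0]]]}}

```text
clock: 15.6
tool_pos: [0.6125, 0.0757, 0.0136]
orientation: [153.8, 89.9, -129.9]
force: [1.0, -6.6, 1.1]
opening: 0.0006
```

```bash
python3 -c "from h import *;st()"
```

```text
t 15.6 deck xy 77.9 91.3 z 13.6 yaw err -0.01 down [-0.001 -0.001 -1.   ] F xy 2.5 -6.2 open 0.0006190951093220794
```

Hard stop: the tool stays at y = 91.3 and the force has risen to 6 N. One more nudge, then I'll retreat straight back, lift, move clear and check.

Call:
{"method": "move_arm", "body": {"commands": [[[0, 0, 0.05, 0], [0, 0, 0, 0], [0, 0, 0, 0]]]}}

```text
clock: 15.9
tool_pos: [0.6125, 0.0758, 0.0136]
orientation: [153.4, 89.9, -130.4]
force: [0.3, -8.1, 1.8]
opening: 0.0
```

Call:
{"method": "move_arm", "body": {"commands": [[[0, 0, -0.3, 0], [0, 0, -1, 0], [0, 0, -2, 0], [-3, 0, -1, 0], [-5, 0, 0, 0], [-5, 0, -4, 0], [-4, 0, -5, 0], [0, 0, -5, 0]]]}}

```text
clock: 16.7
tool_pos: [0.5765, -0.0825, 0.1691]
orientation: [-72.0, 89.5, 4.4]
force: [1.5, -0.6, -0.6]
opening: 0.0005
```

Call:
{"method": "move_arm", "body": {"commands": [[[0, 0, -5, 0], [0, 0, -5, 0], [0, 0, -5, 0], [0, 0, -5, 0], [0, 0, -5, 0], [0, 0, -3, 0], [0, 0, 0, 0]]]}}

```text
clock: 17.4
tool_pos: [0.5055, -0.3573, 0.1633]
orientation: [94.7, 90.0, 170.7]
force: [-0.7, 0.4, 0.3]
opening: 0.0005
```

```bash
python3 -c "
from h import *
st();patch('top','v8',30,120,90,210,z=24)
b,_=snapshot('top');c=calibration('top');d=np.load('deck.npz')
np.savez('t8.npz',b=b)
V=cv2.cvtColor(b,cv2.COLOR_RGB2GRAY).astype(np.float32)
def prof(x,y):
    P=(d['O']+np.atleast_1d(x)[:,None]*d['ex']+np.atleast_1d(y)[:,None]*d['ey'])/1000
    q=project(c,np.c_[P,np.full(len(P),.024)]).astype(np.float32);return cv2.remap(V,q[:,0].copy()[:,None],q[:,1].copy()[:,None],1).ravel().astype(int)
y=np.arange(92,172,2.)
for x in(64,70,90):print('x',x,list(zip(y.astype(int),prof(np.full(len(y),x),y))))
x=np.arange(48,104,2.)
for yy in(112,122,132,142,150):print('y',yy,list(zip(x.astype(int),prof(x,np.full(len(x),yy)))))
k=cv2.cvtColor(b,cv2.COLOR_RGB2HSV);m=((k[...,2]>200)&(k[...,1]<30)).astype(np.uint8);m[:215]=0;m[275:]=0;m[:,:230]=0;m[:,350:]=0
for k in cv2.findContours(m,0,1)[0]:
  if cv2.contourArea(k)>60:print(cv2.boundingRect(k))
"
```

```text
t 17.4 deck xy 76.5 -354.8 z 163.3 yaw err -0.27 down [-0.001  0.    -1.   ] F xy -0.8 0.3 open 0.0005097054003334904
x 64 [(np.int64(92), np.int64(174)), (np.int64(94), np.int64(175)), (np.int64(96), np.int64(174)), (np.int64(98), np.int64(179)), (np.int64(100), np.int64(184)), (np.int64(102), np.int64(144)), (np.int64(104), np.int64(110)), (np.int64(106), np.int64(165)), (np.int64(108), np.int64(247)), (np.int64(110), np.int64(241)), (np.int64(112), np.int64(240)), (np.int64(114), np.int64(238)), (np.int64(116), np.int64(238)), (np.int64(118), np.int64(239)), (np.int64(120), np.int64(239)), (np.int64(122), np.int64(237)), (np.int64(124), np.int64(238)), (np.int64(126), np.int64(238)), (np.int64(128), np.int64(239)), (np.int64(130), np.int64(238)), (np.int64(132), np.int64(238)), (np.int64(134), np.int64(238)), (np.int64(136), np.int64(239)), (np.int64(138), np.int64(239)), (np.int64(140), np.int64(238)), (np.int64(142), np.int64(238)), (np.int64(144), np.int64(238)), (np.int64(146), np.int64(239)), (np.int64(148), np.int64(238)), (np.int64(150), np.int64(237)), (np.int64(152), np.i
[... 6582 characters left out ...]
64(156)), (np.int64(62), np.int64(248)), (np.int64(64), np.int64(237)), (np.int64(66), np.int64(233)), (np.int64(68), np.int64(233)), (np.int64(70), np.int64(234)), (np.int64(72), np.int64(234)), (np.int64(74), np.int64(234)), (np.int64(76), np.int64(233)), (np.int64(78), np.int64(232)), (np.int64(80), np.int64(229)), (np.int64(82), np.int64(232)), (np.int64(84), np.int64(234)), (np.int64(86), np.int64(234)), (np.int64(88), np.int64(234)), (np.int64(90), np.int64(235)), (np.int64(92), np.int64(236)), (np.int64(94), np.int64(168)), (np.int64(96), np.int64(219)), (np.int64(98), np.int64(235)), (np.int64(100), np.int64(233)), (np.int64(102), np.int64(232))]
(291, 243, 13, 13)
(251, 232, 16, 15)
```

View pics/v8.png

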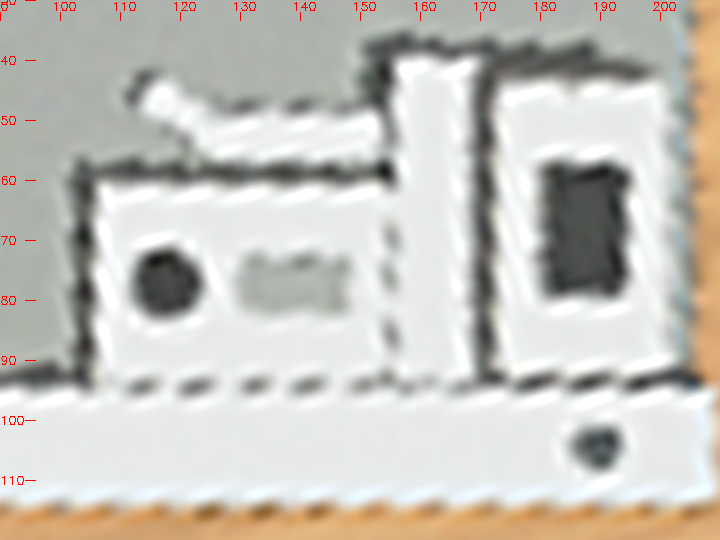

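Top patch: the cartridge (x 60.5–94, y 106–155.5) sits square, flush on the rail and against the end stop, inside the lip. Blank and disc are in place within 1 px. Handing in.

```bash
python3 -c "from h import *;print(close_job())"
```

```text
the job is handed in; nothing more can be done
None
```

The cartridge is home in the corner pocket, flush against the rail and against the end stop, and the job is handed in. I pushed it with the closed fingers against the rail, then slid it along the rail from its far end into the pocket. At about 17.4 s I backed the arm off, clear of everything.

**At the rail:** the push met a firm stop at 7.6 N along deck x, and the camera picture afterwards showed the long side flush.

**During the slide:** one halfway picture seemed to show a gap at the rail. Measured on the deck plane, it was a shadow and the cartridge was still flush. The slide ended in a firm stop at 8 N.

**At home:** in the final top view the cartridge is square in the pocket, with only thin, even edge lines at the rail and the stop. Its measured span is y ≈ 106–155.5 mm, with the stop face at about 156.5 mm, so it agrees within camera accuracy.

**Other objects:** the disc and blank are within 1 pixel of where they started. I did not measure the bottle and jar again, but the arm stayed clear of both.

**One disagreement:** the tool stopped about 6 mm further along than I had worked out. I had assumed 21 mm from tool centre to finger face, and it is nearer 15 mm at the tips. The final picture confirms the cartridge was what met the stop.

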